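# Show a washed saucer to the phone camera

### The job

The washed saucer has to be checked for chips over a video call. First fold the drying rack's carrying handle down towards the robot until it rests fully in its catches, and only then take the round saucer out of the rack and hold it up in front of the phone: centred on the camera lens, about 15 cm from it, upright, with its hollow side squarely facing the lens. Finish while still holding the saucer there, still and touching nothing but the gripper, with the handle left down; leave the other dishes in their slots and everything else on the worktop where it is.

Things in the scene. Friction and masses are not known exactly. Their poses are not given: they have to be found in the camera images.
- rack: Grey drying rack, 150 mm (x) by 216 mm (y), fixed to the worktop. Origin: centre of its underside; z up, -x side towards the robot. Upright slots at y = -52, 0, +52 mm between wire fingers at x = +-35 mm that end 88 mm above the worktop. Dishes stand there with some play, faces to +-y, tops 129 to 145 mm above the worktop. Posts at y = +-105 mm, 126 mm tall, carry the handle's hinge.
- handle (a joint): Angle of the rack's carrying handle, rad: 0 = folded down towards the robot (rack -x side), lying level in its catches against its stop; about 1.57 = straight up over the dishes, in the way of taking them. It starts somewhere from 1.0 to 1.6. The hinge is stiff: it stays where it is left and needs under 2 N at the grip.
- handle_grip (a point): Middle of the handle's wooden grip: a round bar 16 mm thick, 110 mm long, along the rack's y, joined by 8 mm wire to side arms at the rack's y = +-113 mm. It swings on a 140 mm radius about the hinge line; folded down it is at x = -140 mm, z = 115 mm in the rack's frame. The point turns with the handle.
- handle_hinge (a point): Middle of the handle's hinge line (which runs along the rack's y), 115 mm above the rack's origin.
- saucer: Round white ceramic saucer, 130 mm across, 12 mm thick overall at the rim, about 0.17 kg. Origin: centre of the disc. Its x axis is the disc's axis and points out of the hollow (eating) side; the other side has a foot ring. It stands on edge in any of the three slots, centre 80 mm above the worktop, hollow side to the rack's -y. It may have turned about its own x axis.
- phone_lens (a point): Lens on the phone that stands upright on a small round-footed stand (fixed): front of the lens, 178 mm above the worktop, on the phone's centre line, on the grey back in a black square. x axis: the level direction in which the camera looks; z up. The phone is 72 mm wide, 9 mm thick, its top 202 mm above the worktop.
- phone: The phone on its stand (fixed). Origin: centre of the underside of the round foot (90 mm across), axes as the lens's: x the way the camera looks, z up.
- board: Rectangular wooden board 110 wide, 115 tall, 10 mm thick, standing in another slot. Origin: middle of its lower edge; x is its face normal, z up. Stays in its slot.
- grater: Rectangular flat steel grater plate 95 wide, 105 tall, 8 mm thick, standing in another slot. Origin: middle of its lower edge; x is its face normal, z up. Stays in its slot.
- mug: Blue ceramic mug, 76 mm across, 85 mm high, standing on the worktop between rack and phone. Origin: centre of its underside; the handle is on its +y.
- spoon: Wooden spoon lying on the worktop along its own x. Origin: on its underside near the middle.
- soap: Soap bottle, 60 mm across, 160 mm tall, standing at the far side. Origin: centre of its underside.
- jar: Lidded storage jar, 72 mm across, 110 mm tall, on the left. Origin: centre of its underside.
- brush: Dish brush lying along its own x on the left. Origin: on its underside near the middle.
Not all that is in view belongs to the job. What is shaped like the mug but orange is not meant.

How it is judged:
By the outcome, as a careful person would: the job done as asked, in the order asked, and still so for the second after the job is handed in, while the arm keeps its last pose, push and grip.
It also fails if it takes over 53 s, if anything falls off the work surface, if the arm or the gripper's body presses on something with over 40 N, if the wrist force passes 120 N, or if a joint passes its speed limit or range.

### The arm

A 6-joint arm with a two-finger parallel gripper is mounted at the origin on the work surface. World frame = base frame: x ahead of the robot, y to its left, z up, the work surface at z = 0. Lengths are in m, angles in rad, forces in N, time in s.
With the tool pointing down it reaches from about 0.3 to 0.775 m from the base axis. Payload 14.6 kg.
Tool frame: the origin (TCP) lies at the very end of the fingers, on their centre line; the grasp point (between the pads) lies 19 mm behind it; x points along the fingers, y is the direction in which the jaws open and shut, and the axes are right-handed (so a half turn about x gives the same grasp; the last joint's range is limited). The gripper opens to 94 mm and grips with 3 to 60 N. Pads are 16 mm wide; open, the fingers measure 119 mm over their backs; the gripper's body (75 mm by 177 mm) begins 78 mm behind the grasp point.
Start: joints at [1.11, 0.3, 1.521, -0, 1.321, -0.067], TCP at [0.211, 0.508, 0.173] pointing down, gripper open.
Joint ranges: [-3.03, 3.03], [-0.79, 2.21], [0.23, 2.52], [-1.04, 4.18], [0, 3.07], [-2.55, 2.55]. Speed limits (rad/s): [2.22, 2.22, 2.57, 3.14, 3.14, 3.14].

### API

Orientations are given as [roll, pitch, yaw] about the fixed x, y, z axes, in that order (R = Rz(yaw) Ry(pitch) Rx(roll)).
In Python, from station import ctrl, viewer, hand_in gives the robot as it stands. The module is installed in compiled form; this text tells all that it offers.
- The arm moves only by the tool play_rows, never from a script. Its argument "deltas" is a list that holds one entry, the list of rows, each a list of 7 numbers: the shift along the tool's x, y, z in mm, then the turn, a rotation vector about the tool's x, y, z in rad, then the finger opening in mm, from 0 to 94. In form: [[[dx, dy, dz, ax, ay, az, gripper], ...]]. A call has 1 to 10 rows; each row shifts and turns the commanded pose from where the row before left it, along the tool's axes as they then stand; what a row does not reach is not made up. A row lasts 1/10 s, in which the tool goes at most 50 mm and 8.59 degrees, less where a joint would pass 70% of its speed; a pose out of reach is approached as far as the arm can. A call with a gripper value outside its range is refused whole. The fingers move at their own pace and stop on an object; "grip_force" is the grip in N (left out, the last holds). Time passes only in rows, so rows that do not move let the fingers close. It gives the time, the measured TCP pose, the force and the opening at its end, in the units of the state.
- ctrl.get_obs(): the state, without advancing time (a new reading comes with each control period).
- viewer.camera(name): name is "scene" or "top" or "wrist"; returns a dict with "img" (400x640x3 uint8, red, green, blue), "fx", "fy", "cx", "cy" (pixels), "rvec" (rotation vector, rad) and "tvec" (3), from world to camera coordinates, as OpenCV has them. Camera axes: x right, y down, z forward; pixel columns grow to the right and rows downward; lengths in m; the calibration is good to about 2 mm. A picture is of the moment at which its call begins. There is no depth.
- hand_in(): hands the job in, once; it reports no verdict.
The state is a dict: "time_s": time; "qpos": joint angles; "joint_vel": joint speeds; "tau": joint torques, N m; "ee_pos": TCP position; "eef_rot": TCP orientation; "force": force on the tool from outside, world axes, zero at the start; "moment": the same for the moment, N m; "grip_width": finger opening in m.
Only numpy, scipy, OpenCV 4.12 (cv2) and the standard library are available. Lean on these libraries where they do the work, as an engineer would, in place of code of your own. Each camera call takes 0.05 s, during which the arm holds its last target.

## Working session

There is one attempt and no reset: what is moved stays moved. The work goes in short steps, Python scripts to look and compute and a tool call to move; the robot and the scene stay as the last step left them, time stands still between calls to the robot, and variables do not carry over. Pictures are saved under pics/ and viewed, and the job is handed in when it is done.

Besides the shell and the picture viewer there is one more tool, called after "Emit:" by a JSON object that holds its "name" and its "arguments". play_rows: Moves the arm, as the interface text tells. Its arguments: {"type":"object","properties":{"deltas":{"type":"array","items":{"type":"array","items":{"type":"array","items":{"type":"number"}}}},"grip_force":{"type":"number"}},"required":["deltas"]}

```bash
mkdir -p pics; cat > h.py <<'E'
import numpy as np,cv2
from scipy.spatial.transform import Rotation as R
from station import ctrl,viewer
def cam(n):
    c=viewer.camera(n); c['R']=R.from_rotvec(np.array(c['rvec']).ravel()).as_matrix(); c['t']=np.array(c['tvec']).ravel(); c['o']=-c['R'].T@c['t']; return c
def save(c,f,crop=None,s=1):
    im=c['img'][...,::-1]
    if crop: im=im[crop[1]:crop[3],crop[0]:crop[2]]
    cv2.imwrite(f,cv2.resize(im,None,fx=s,fy=s,interpolation=cv2.INTER_CUBIC))
def ray(c,u,v):
    d=c['R'].T@np.array([(u-c['cx'])/c['fx'],(v-c['cy'])/c['fy'],1]); return c['o'],d/np.linalg.norm(d)
def onz(c,u,v,z):
    o,d=ray(c,u,v); return o+d*(z-o[2])/d[2]
def tri(rs):
    A=sum(np.eye(3)-np.outer(d,d) for o,d in rs); b=sum((np.eye(3)-np.outer(d,d))@o for o,d in rs); return np.linalg.solve(A,b)
def proj(c,p):
    q=c['R']@np.array(p)+c['t']; return np.array([c['fx']*q[0]/q[2]+c['cx'],c['fy']*q[1]/q[2]+c['cy']])
E
python3 - <<'E'
from h import *
import pickle
for n in ['scene','top','wrist']:
    c=cam(n); save(c,f'pics/{n}0.png',s=1.25); pickle.dump(c,open(n+'0.pkl','wb')); print(n,c['o'].round(3),c['R'].round(2).tolist(),c['fx'])
print(ctrl.get_obs())
E
```

```text
scene [1.11  0.77  1.563] [[-0.8, 0.6, 0.01], [0.5, 0.68, -0.54], [-0.33, -0.42, -0.84]] 477.079923321785
top [0.46  0.083 1.591] [[-0.02, -1.0, 0.0], [-1.0, 0.01, -0.07], [0.07, -0.01, -1.0]] 429.00791395372613
wrist [0.135 0.541 0.385] [[0.38, 0.92, -0.0], [0.89, -0.37, 0.29], [0.26, -0.11, -0.96]] 316.4871859490787
{'time_s': 0.15, 'qpos': array([ 1.11036942e+00,  3.00319645e-01,  1.52141021e+00, -2.26470882e-06,
        1.32070881e+00, -6.66393319e-02]), 'joint_vel': array([ 0.00044496, -0.0011418 , -0.00243362, -0.00160816,  0.00166845,
       -0.0006191 ]), 'tau': array([ 1.34145943e-03, -5.31951785e+01, -3.52824318e+01,  7.08410935e-02,
        2.35205214e-02, -1.40316442e-04]), 'ee_pos': array([0.21095495, 0.50769865, 0.17304171]), 'eef_rot': array([-1.63484259,  1.56995031, -2.0286296 ]), 'force': array([0.08550268, 0.08577509, 0.63468659]), 'moment': array([-0.01953172,  0.03772302, -0.06903031]), 'grip_width': 0.09399191439421166}
```

View pics/scene0.png

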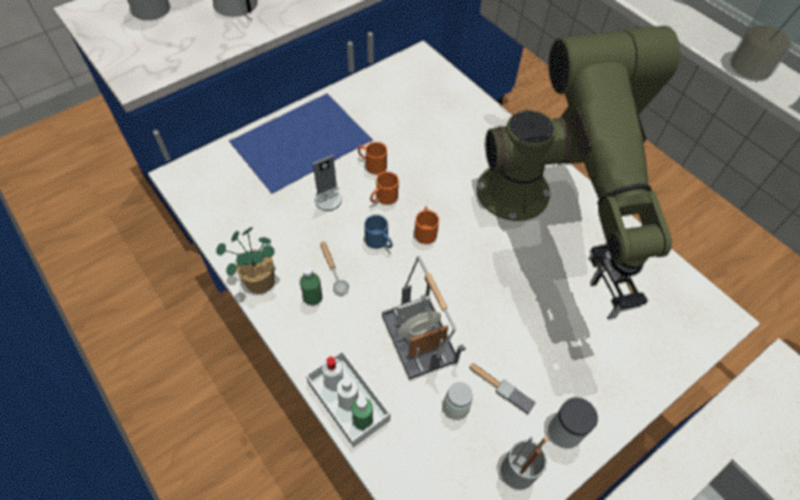

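View pics/top0.png

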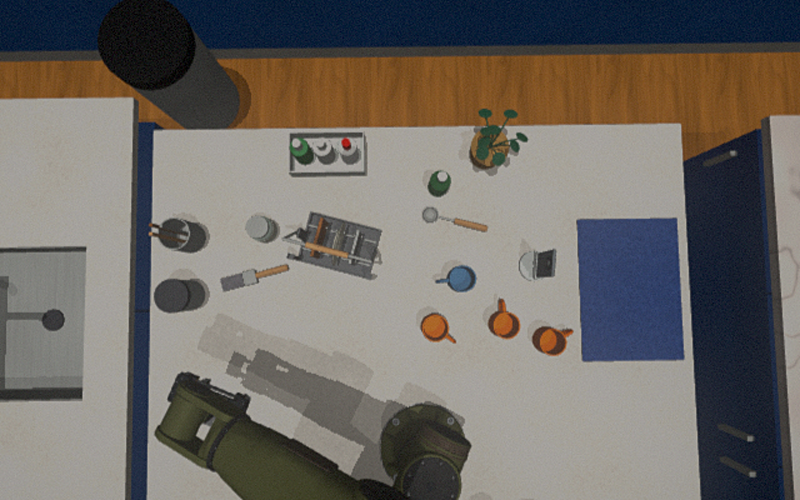

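View pics/wrist0.png

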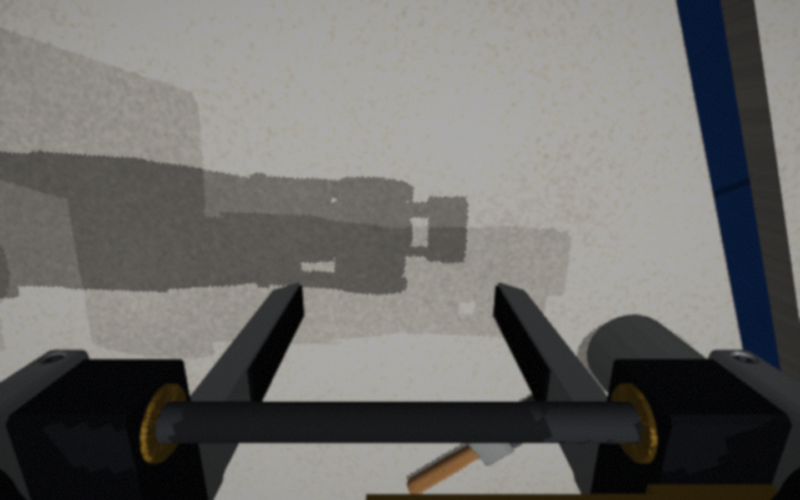

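```bash
python3 - <<'E'
from h import *
import pickle
s=pickle.load(open('scene0.pkl','rb'));t=pickle.load(open('top0.pkl','rb'))
save(s,'pics/s_rack.png',(290,195,390,310),6)
save(t,'pics/t_rack.png',(215,155,320,235),7)
save(s,'pics/s_ph.png',(235,110,315,180),8)
save(t,'pics/t_ph.png',(330,180,470,240),5)
E
```

```text
(no output)
```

View pics/s_rack.png

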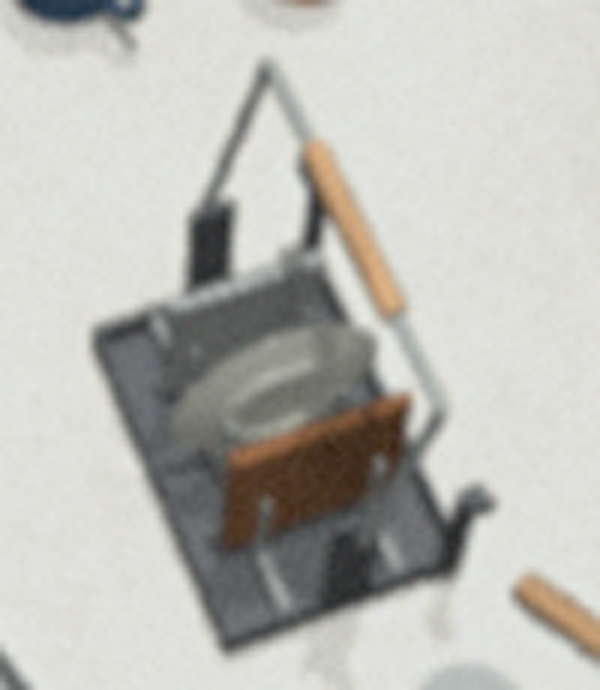

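View pics/t_rack.png

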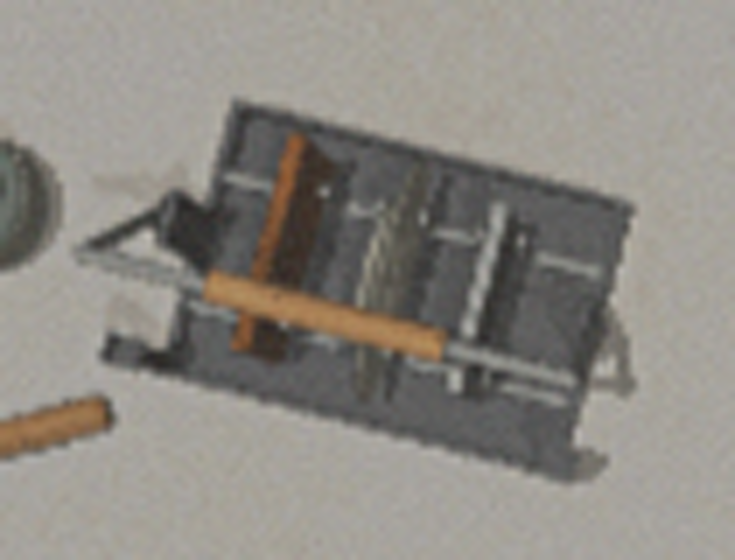

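View pics/s_ph.png

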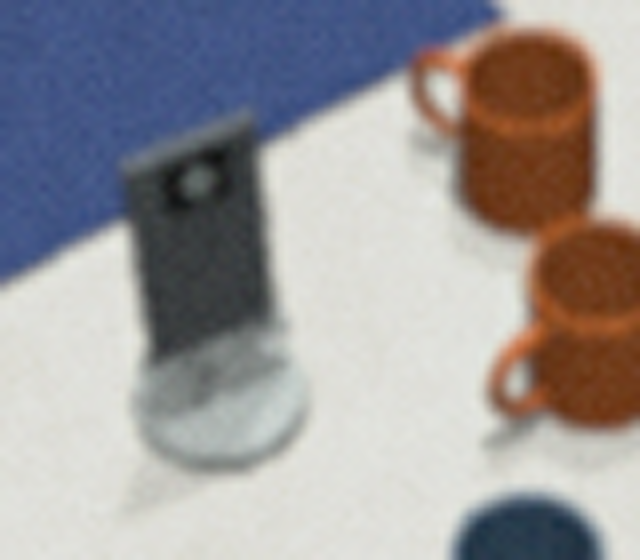

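View pics/t_ph.png

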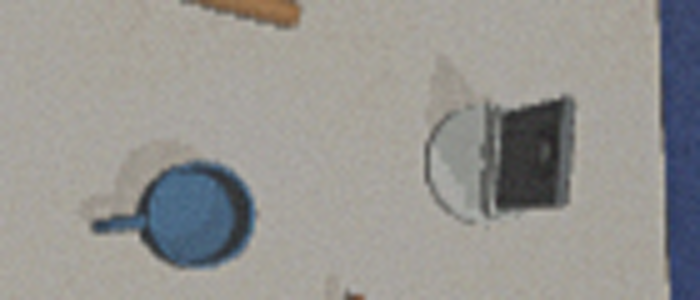

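```bash
cat > m.py <<'E'
from h import *
import pickle
s=pickle.load(open('scene0.pkl','rb'));t=pickle.load(open('top0.pkl','rb'))
S=lambda u,v,k,o:(o[0]+u/k-.5+.5/k,o[1]+v/k-.5+.5/k)
rs=lambda u,v:S(u,v,6,(290,195)); rt=lambda u,v:S(u,v,7,(215,155))
ps=lambda u,v:S(u,v,8,(235,110)); pt=lambda u,v:S(u,v,5,(330,180))
for n,a,b in [('+x+y',(228,648),(237,102)),('+x-y',(97,330),(632,205))]:
    print(n,onz(s,*rs(*a),.008).round(4),onz(t,*rt(*b),.008).round(4),tri([ray(s,*rs(*a)),ray(t,*rt(*b))]).round(4))
print('-x-y',onz(t,*rt(572,478),.008).round(4))
print('-x+y s',onz(s,*rs(450,575),.008).round(4))
g=[tri([ray(s,*rs(*a)),ray(t,*rt(*b))]) for a,b in [((313,150),(443,347)),((395,312),(207,285))]]
print('grip ends',np.round(g,4),np.linalg.norm(g[0]-g[1]),'mid',np.mean(g,0).round(4))
l=tri([ray(s,*ps(198,183)),ray(t,*pt(546,150))]);print('lens',l.round(4),onz(s,*ps(198,183),.178).round(4),onz(t,*pt(546,150),.178).round(4))
for a in [(125,165),(250,118)]: print('ph top s',onz(s,*ps(*a),.202).round(4))
for a in [(572,97),(568,207)]: print('ph top t',onz(t,*pt(*a),.202).round(4))
# foot circle
print('foot top leftmost',onz(t,*pt(427,163),.005).round(4), 'mug',onz(t,*pt(190,215),.085).round(4))
E
python3 m.py
```

```text
+x+y [0.69   0.3191 0.008 ] [0.6931 0.3214 0.008 ] [0.6919 0.3207 0.0143]
+x-y [0.6285 0.1092 0.008 ] [0.635  0.1126 0.008 ] [0.6329 0.1132 0.0194]
-x-y [0.4911 0.1461 0.008 ]
-x+y s [0.5588 0.361  0.008 ]
grip ends [[0.5456 0.1934 0.2497]
 [0.5748 0.2977 0.2548]] 0.10843156201501832 mid [0.5602 0.2456 0.2522]
lens [ 0.5242 -0.3314  0.178 ] [ 0.5241 -0.3314  0.178 ] [ 0.5242 -0.3315  0.178 ]
ph top s [ 0.5558 -0.342   0.202 ]
ph top s [ 0.4918 -0.3319  0.202 ]
ph top t [ 0.5573 -0.3426  0.202 ]
ph top t [ 0.486  -0.3374  0.202 ]
foot top leftmost [ 0.5238 -0.2936  0.005 ] mug [ 0.4866 -0.1071  0.085 ]
```

```bash
cat > plan.py <<'E'
from h import *
def axes(yv):  # tool down, tool y along horizontal yv
    x=np.array([0,0,-1.]); y=np.array([yv[0],yv[1],0]);y/=np.linalg.norm(y); return np.column_stack([x,y,np.cross(x,y)])
def cur():
    o=ctrl.get_obs(); return np.array(o['ee_pos']),R.from_euler('xyz',o['eef_rot']).as_matrix(),o
yaw=-.275
C=np.array([.590,.237,0]); X=np.array([np.cos(yaw),np.sin(yaw),0]);Y=np.array([-np.sin(yaw),np.cos(yaw),0])
def rk(x,y,z): return C+x*X+y*Y+np.array([0,0,z])
def step(p0,M0,p1,M1):
    "total shift in tool axes M0 (mm) and rotvec"
    return (M0.T@(p1-p0)*1000).round(1),R.from_matrix(M0.T@M1).as_rotvec().round(4)
E
python3 - <<'E'
from plan import *
p,M,o=cur();print(p,M.round(3))
for sg in (1,-1):
    print(step(p,M,rk(-.031,0,.40),axes(sg*X)), step(p,M,rk(-.031,0,.4),axes(sg*Y)))
E
```

```text
[0.21095495 0.50769865 0.17304171] [[-0.     0.384  0.923]
 [-0.001  0.923 -0.384]
 [-1.    -0.001 -0.   ]]
(array([-226.9, -108.4,  423.1]), array([1.452e+00, 6.000e-04, 7.000e-04])) (array([-226.9, -108.4,  423.1]), array([-1.188e-01, -1.000e-04,  8.000e-04]))
(array([-226.9, -108.4,  423.1]), array([-1.6896e+00, -8.0000e-04,  6.0000e-04])) (array([-226.9, -108.4,  423.1]), array([3.0228e+00, 1.3000e-03, 2.0000e-04]))
```

Emit:
{"name": "play_rows", "arguments": {"deltas": [[[-40,0,0,0,0,0,60],[-40,0,0,0,0,0,60],[-40,0,0,0,0,0,60],[-40,-10,35,0,0,0,60],[-35,-10,40,0,0,0,60],[-32,-10,40,0,0,0,60],[0,-13,44,0,0,0,60],[0,-13,44,0,0,0,60],[0,-13,44,0,0,0,60],[0,-13,44,0,0,0,60]]]}}

```text
time_s: 1.15
ee_pos: [0.4434, 0.3236, 0.3933]
eef_rot: [-2.135, 1.571, -2.529]
force: [1.0, -0.1, 0.5]
grip_width: 0.0597
```

Emit:
{"name": "play_rows", "arguments": {"deltas": [[[0,-13,44,0,0,0,60],[0,-13,44,0,0,0,60],[0,0,44,0,0,0,60],[0,0,0,0.145,0,0,60],[0,0,0,0.145,0,0,60],[0,0,0,0.145,0,0,60],[0,0,0,0.145,0,0,60],[0,0,0,0.145,0,0,60],[0,0,0,0.145,0,0,60],[0,0,0,0.145,0,0,60]]]}}

```text
time_s: 2.15
ee_pos: [0.5542, 0.2504, 0.3931]
eef_rot: [-1.353, 1.57, -2.767]
force: [-0.1, 0.2, 1.1]
grip_width: 0.0603
```

Emit:
{"name": "play_rows", "arguments": {"deltas": [[[0,0,0,0.145,0,0,60],[0,0,0,0.145,0,0,60],[0,0,0,0.145,0,0,60],[0,0,0,0,0,0,60]]]}}

```text
time_s: 2.55
ee_pos: [0.5542, 0.2505, 0.3931]
eef_rot: [-0.938, 1.57, -2.784]
force: [0.2, -0.3, 0.4]
grip_width: 0.0599
```

```bash
python3 - <<'E'
from plan import *
c=cam('wrist');save(c,'pics/w1.png',s=1.25)
p,M,o=cur();print(p,o['qpos'].round(2),o['time_s'],o['force'].round(2))
print(step(p,M,rk(-.031,0,.233),axes(X)))
print('proj grip',proj(c,rk(-.031,0,.252))*1.25,proj(c,rk(-.031,.055,.252))*1.25)
E
```

```text
[0.55416075 0.25045232 0.39319427] [ 0.36  0.4   0.89 -0.    1.85  0.63] 2.6 [0.14 0.09 0.08]
(array([160.2,   7.2,   3.2]), array([0.0051, 0.0003, 0.0004]))
proj grip [405.23021324 223.75737384] [405.52028023 163.02147275]
```

View pics/w1.png

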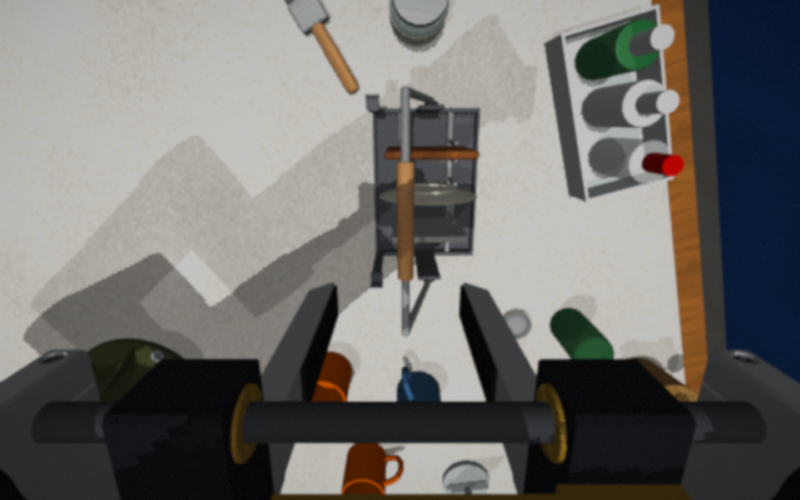

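Emit:
{"name": "play_rows", "arguments": {"deltas": [[[40,7,3,0.005,0,0,50],[40,0,0,0,0,0,50],[40,0,0,0,0,0,50],[30,0,0,0,0,0,50],[10,0,0,0,0,0,50],[0,0,0,0,0,0,10],[0,0,0,0,0,0,10],[0,0,0,0,0,0,10],[0,0,0,0,0,0,10],[0,0,0,0,0,0,10]]], "grip_force": 10}}

```text
time_s: 3.6
ee_pos: [0.5603, 0.2457, 0.2341]
eef_rot: [2.194, 1.57, 0.346]
force: [0.1, -0.5, 0.2]
grip_width: 0.0133
```

```bash
python3 - <<'E'
from plan import *
p,M,o=cur();print(p,M.round(3).tolist(),o['force'].round(2),o['grip_width'])
g=p+M[:,0]*-.019; d=g-C; print('grasp rack',d@X,d@Y,g[2])
H=rk(0,0,.115); v=g-H; r=np.hypot(v@X,v[2]); a=np.arctan2(v[2],-(v@X)); print(r,a)
# arc rows
N=16; prev=None
for i in range(N+1):
    b=a*(1-i/N); q=np.array([ .14*np.cos(b), .14*np.sin(b)])
    if prev is not None: print(i,'down',round((prev[1]-q[1])*1000,1),'toward',round((q[0]-prev[0])*1000,1))
    prev=q
E
```

```text
[0.56029611 0.24573386 0.23411951] [[0.001, 0.962, -0.274], [0.0, -0.274, -0.962], [-1.0, 0.001, -0.001]] [ 0.11 -0.5   0.24] 0.013310416514544085
grasp rack -0.03097466798446238 0.00032878150843617705 0.25311949718608545
0.14155008145417913 1.350186410690813
1 down 3.1 toward 11.4
2 down 4.0 toward 11.1
3 down 4.9 toward 10.7
4 down 5.8 toward 10.3
5 down 6.7 toward 9.7
6 down 7.5 toward 9.1
7 down 8.2 toward 8.5
8 down 8.9 toward 7.8
9 down 9.5 toward 7.0
10 down 10.1 toward 6.2
11 down 10.6 toward 5.3
12 down 11.0 toward 4.4
13 down 11.3 toward 3.4
14 down 11.5 toward 2.5
15 down 11.7 toward 1.5
16 down 11.8 toward 0.5
```

```bash
python3 - <<'E'
from plan import *
c=cam('wrist');save(c,'pics/w2.png',s=1.25)
s=cam('scene');save(s,'pics/s2.png',(280,160,440,310),4)
print(cur()[2]['grip_width'])
E
```

```text
0.010742232947629965
```

View pics/w2.png

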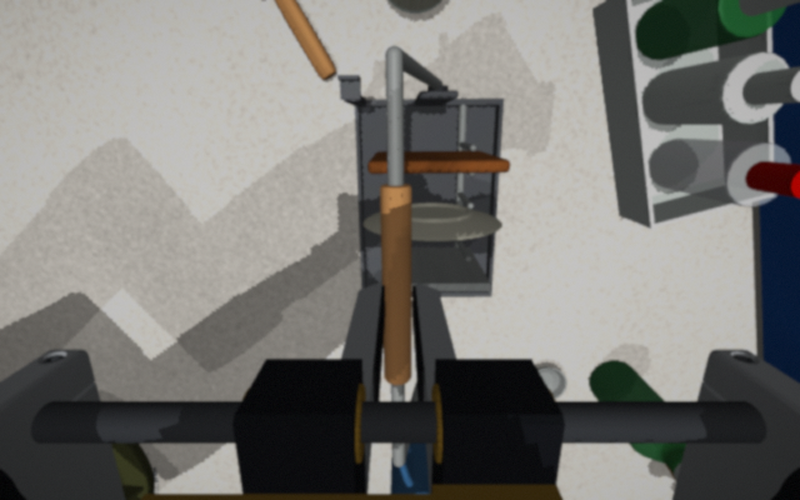

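View pics/s2.png

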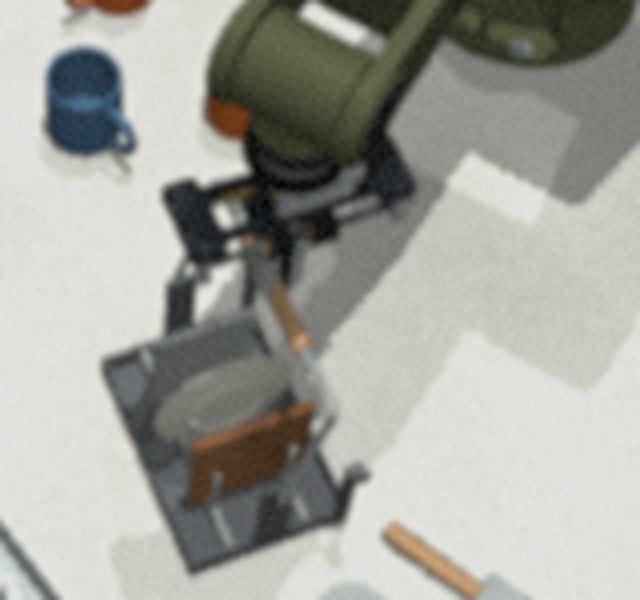

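Emit:
{"name": "play_rows", "arguments": {"deltas": [[[0,0,0,0,0,0,8],[0,0,0,0,0,0,8]]]}}

```text
time_s: 3.9
ee_pos: [0.5601, 0.2457, 0.2335]
eef_rot: [1.941, 1.571, 0.092]
force: [0.6, 0.0, -0.4]
grip_width: 0.0079
```

```bash
python3 - <<'E'
from plan import *
c=cam('wrist');save(c,'pics/w3.png',(260,200,380,340),5)
for q in [rk(-.031,0.055,.252),rk(-.031,-0.055,.252),rk(-.031,0,.252)]: print(proj(c,q)*1.25)
p,M,o=cur(); print(o['grip_width'],o['force'])
for y in (.006,-.006): print(proj(c,p+M[:,1]*y)*1.25,proj(c,p+M[:,1]*y-M[:,0]*.019)*1.25)
E
```

```text
[397.05086511 187.59076098]
[397.77758801 380.11303044]
[397.44136715 291.04193879]
0.007996731172503052 [ 0.27805099  0.35425264 -0.2047375 ]
[407.65450442 277.63129863] [408.52332546 290.98030269]
[386.79054364 277.64099791] [385.84405455 290.99171675]
```

View pics/w3.png

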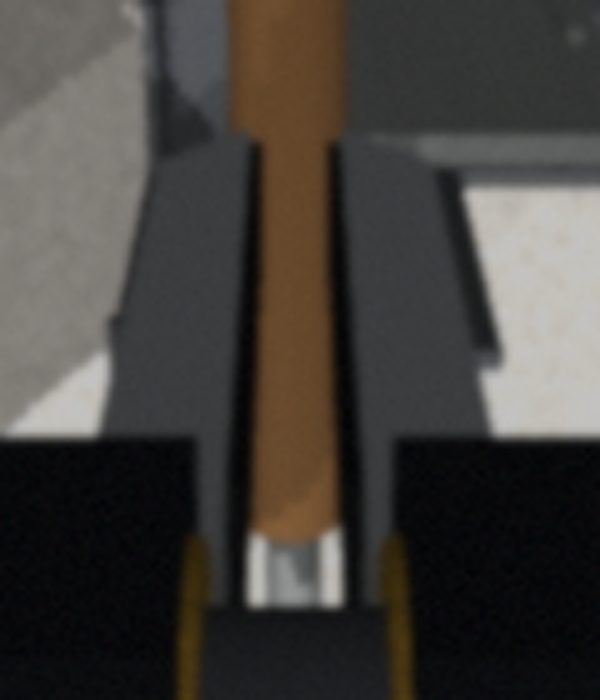

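```bash
python3 - <<'E'
from plan import *
c=cam('wrist');s=cam('scene');t=cam('top')
p,M,o=cur()
for q in [(.692,.3205,.01),(.632,.1128,.01),rk(-.035,.052,.088)]: print(proj(c,q)*1.25)
f=lambda q:(proj(s,q)-[280,160])*4
for b in(0,.03,.06): print('tip scene',f(p-M[:,0]*b))
for y in (-.055,.055): print('bar',f(rk(-.031,y,.252)))
print(c['o'],(c['o']-p)@M)
save(s,'pics/s3.png',(320,205,380,255),12)
f=lambda q:(proj(s,q)-[320,205])*12
for b in(0,.03,.06): print('tip scene',f(p-M[:,0]*b))
for y in (-.055,.0,.055): print('bar',f(rk(-.031,y,.252)))
E
```

```text
[499.72727752 100.52610047]
[485.90079113 292.40879116]
[392.8581578  162.66010479]
tip scene [272.47132943 302.995742  ]
tip scene [275.21964738 284.23011849]
tip scene [278.06212485 264.82157006]
bar [246.75515162 235.77481423]
bar [302.00428334 348.80609049]
[0.58359454 0.32694763 0.44564936] [-0.21222165  0.00029237 -0.0845834 ]
tip scene [337.4139883  368.98722599]
tip scene [345.65894215 312.69035546]
tip scene [354.18637455 254.46471019]
bar [260.26545487 167.32444268]
bar [341.63538579 333.79488039]
bar [426.01285003 506.41827148]
```

View pics/s3.png

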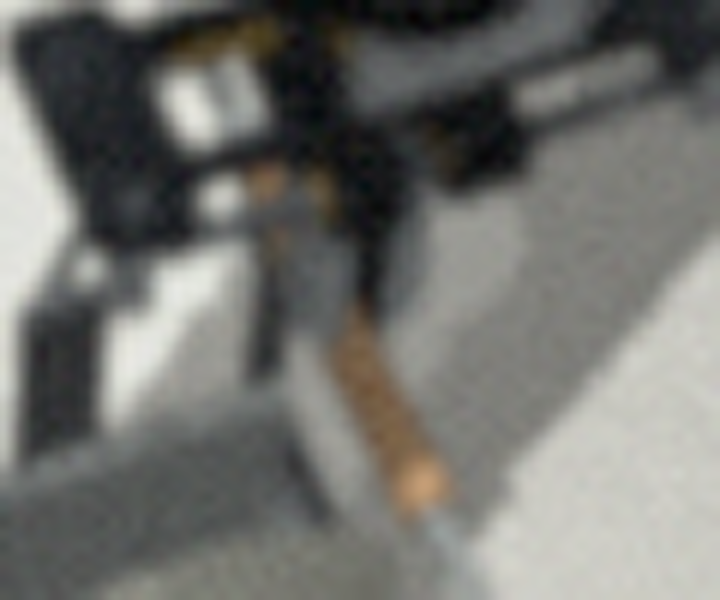

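```bash
python3 - <<'E'
from plan import *
c=cam('wrist');p,M,o=cur()
for u,v,y in [(303,285,-.047),(495,285,.047),(337,285,-.03),(460,285,.03),(303,285,.047),(495,285,-.047)]:
    r,d=ray(c,u/1.25-.1,v/1.25-.1); r=(r-p)@M; d=d@M
    k=(y-r[1])/d[1]; print(u,(r+k*d).round(4))
E
```

```text
303 [-0.0293 -0.047  -0.0079]
495 [-0.0357  0.047  -0.0105]
337 [-0.0297 -0.03   -0.008 ]
460 [-0.0367  0.03   -0.0109]
303 [-0.393   0.047  -0.1605]
495 [-0.3907 -0.047  -0.1596]
```

Emit:
{"name": "play_rows", "arguments": {"deltas": [[[0,0,0,0,0,0,50],[0,0,0,0,0,0,50],[0,0,0,0,0,0,50],[0,0,0,0,0,0,50],[15,0,0,0,0,0,50],[18,0,0,0,0,0,50],[0,0,0,0,0,0,10],[0,0,0,0,0,0,10],[0,0,0,0,0,0,10],[0,0,0,0,0,0,10]]]}}

```text
time_s: 5.15
ee_pos: [0.5604, 0.2458, 0.2014]
eef_rot: [2.211, 1.569, 0.362]
force: [0.4, 0.1, 0.1]
grip_width: 0.0213
```

Emit:
{"name": "play_rows", "arguments": {"deltas": [[[0,0,0,0,0,0,10],[0,0,0,0,0,0,10]]]}}

```text
time_s: 5.35
ee_pos: [0.5602, 0.2458, 0.2011]
eef_rot: [2.256, 1.57, 0.408]
force: [-1.0, -0.1, 3.6]
grip_width: 0.0157
```

```bash
python3 - <<'E'
from plan import *
c=cam('wrist');save(c,'pics/w4.png',s=1.25)
p,M,o=cur(); print(p,o['grip_width'],o['force'])
E
```

```text
[0.56023599 0.24580891 0.20108226] 0.015540104922114151 [-0.66346315  0.27994035  4.51319959]
```

View pics/w4.png

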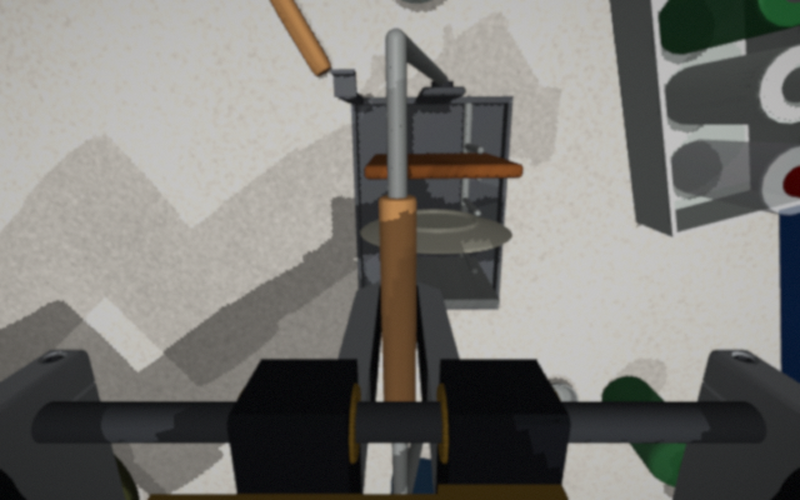

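Emit:
{"name": "play_rows", "arguments": {"deltas": [[[3,-11.4,0,0,0,0,10],[4,-11.1,0,0,0,0,10],[4.9,-10.7,0,0,0,0,10],[5.8,-10.3,0,0,0,0,10]]]}}

```text
time_s: 5.8
ee_pos: [0.5183, 0.2577, 0.1829]
eef_rot: [1.944, 1.569, 0.096]
force: [1.2, 0.2, 0.3]
grip_width: 0.0155
```

```bash
python3 - <<'E'
from plan import *
c=cam('wrist');save(c,'pics/w5.png',s=1.25)
p,M,o=cur(); print(p,o['grip_width'],o['force'])
E
```

```text
[0.51678283 0.25804347 0.18199301] 0.015376991478781172 [-3.05967954  1.49576273  0.61883994]
```

View pics/w5.png

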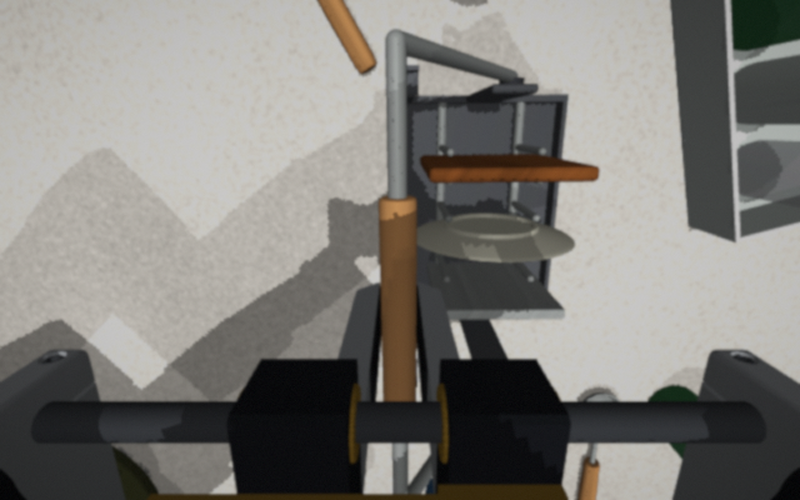

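Emit:
{"name": "play_rows", "arguments": {"deltas": [[[6.7,-9.7,0,0,0,0,10],[7.5,-9.1,0,0,0,0,10],[8.2,-8.5,0,0,0,0,10],[8.9,-7.8,0,0,0,0,10],[9.5,-7,0,0,0,0,10],[10.1,-6.2,0,0,0,0,10],[10.6,-5.3,0,0,0,0,10],[11,-4.4,0,0,0,0,10]]]}}

```text
time_s: 6.65
ee_pos: [0.4622, 0.2736, 0.1094]
eef_rot: [1.717, 1.571, -0.132]
force: [6.4, -1.2, -0.6]
grip_width: 0.0152
```

Emit:
{"name": "play_rows", "arguments": {"deltas": [[[11.3,-3.4,0,0,0,0,10],[11.5,-2.5,0,0,0,0,10],[11.7,-1.5,0,0,0,0,10],[8,0,0,0,0,0,10]]]}}

```text
time_s: 7.05
ee_pos: [0.4561, 0.2755, 0.0671]
eef_rot: [2.004, 1.569, 0.155]
force: [2.9, -0.6, 16.3]
grip_width: 0.0157
```

```bash
python3 - <<'E'
from plan import *
c=cam('wrist');save(c,'pics/w6.png',s=1.25)
p,M,o=cur(); print(p,o['grip_width'],o['force'],(p-C)@X)
E
```

```text
[0.45597261 0.2755012  0.06648026] 0.015887718591485436 [ 8.96345511 -1.76375809 -1.12366917] -0.13944622106884338
```

View pics/w6.png

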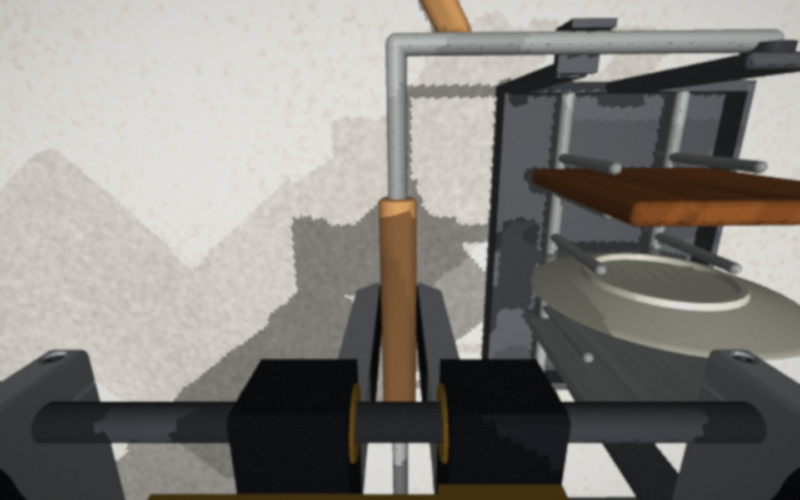

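Emit:
{"name": "play_rows", "arguments": {"deltas": [[[4,0,0,0,0,0,10],[4,0,0,0,0,0,10],[0,0,0,0,0,0,10]]]}}

```text
time_s: 7.4
ee_pos: [0.4562, 0.2761, 0.0602]
eef_rot: [2.391, 1.568, 0.542]
force: [4.6, 1.4, 7.3]
grip_width: 0.0155
```

```bash
python3 - <<'E'
from plan import *
c=cam('wrist');save(c,'pics/w7.png',s=1.25)
s=cam('scene');save(s,'pics/s7.png',(300,190,420,310),5)
p,M,o=cur(); print(p,o['grip_width'],o['force'],(p-C)@X)
f=lambda q:(proj(s,q)-[300,190])*5
for y in(-.055,.055): print(f(rk(-.14,y,.115)))
E
```

```text
[0.45621992 0.27605304 0.06014872] 0.015284371624969931 [5.41284562 0.61613768 6.62057213] -0.13935805290560177
[339.47659703 199.45628659]
[407.08889297 330.56692172]
```

View pics/s7.png

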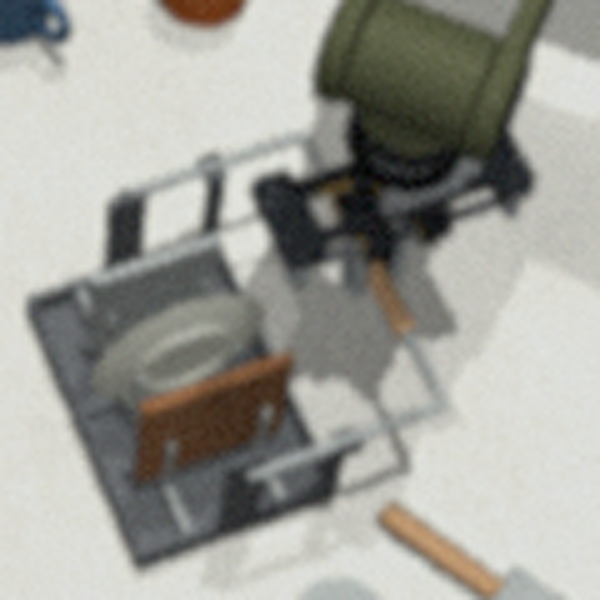

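Emit:
{"name": "play_rows", "arguments": {"deltas": [[[5,0,0,0,0,0,10],[0,0,0,0,0,0,10],[0,0,0,0,0,0,50],[0,0,0,0,0,0,50],[0,0,0,0,0,0,50],[0,0,0,0,0,0,50],[-20,0,0,0,0,0,50],[-35,0,0,0,0,0,20],[-35,0,0,0,0,0,0]]]}}

```text
time_s: 8.4
ee_pos: [0.4549, 0.2754, 0.1454]
eef_rot: [-0.866, 1.569, -2.714]
force: [0.9, -0.1, 0.4]
grip_width: 0.0375
```

```bash
python3 - <<'E'
from plan import *
c=cam('wrist');save(c,'pics/w8.png',s=1.25)
p,M,o=cur(); print(p,o['grip_width'],o['force'],(p-C)@X)
for q in [rk(-.14,.055,.115),rk(-.14,-.055,.115),rk(-.14,.113,.115)]: print(proj(c,q)*1.25)
E
```

```text
[0.45706244 0.27650138 0.15159928] 0.033263494332296244 [-0.30854727  0.01300609  5.79617518] -0.13866893802598074
[397.72652089 175.21640462]
[398.26206108 335.96494648]
[397.38370934  72.31757809]
```

View pics/w8.png

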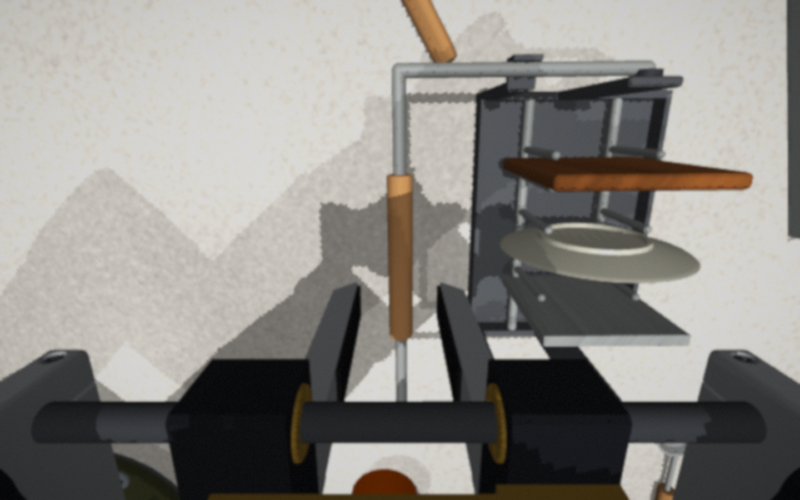

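Emit:
{"name": "play_rows", "arguments": {"deltas": [[[0,0,0,0,0,0,0],[20,0,0,0,0,0,0],[20,0,0,0,0,0,0],[14,0,0,0,0,0,0],[0,0,0,0,0,0,0],[2,0,0,0,0,0,0],[2,0,0,0,0,0,0]]]}}

```text
time_s: 9.15
ee_pos: [0.4559, 0.2759, 0.09]
eef_rot: [2.327, 1.569, 0.478]
force: [-22.3, -11.2, 59.7]
grip_width: 0.0005
```

Emit:
{"name": "play_rows", "arguments": {"deltas": [[[2,0,0,0,0,0,0],[0,0,0,0,0,0,0]]]}}

```text
time_s: 9.35
ee_pos: [0.456, 0.276, 0.0898]
eef_rot: [2.314, 1.567, 0.465]
force: [-24.8, -13.5, 64.0]
grip_width: 0.0006
```

Emit:
{"name": "play_rows", "arguments": {"deltas": [[[-10,0,0,0,0,0,0],[-40,0,0,0,0,0,0],[-40,0,0,0,0,0,30],[-40,0,0,0,0,0,50],[0,0,0,0,0,0,50]]]}}

```text
time_s: 9.85
ee_pos: [0.4569, 0.2764, 0.2192]
eef_rot: [2.331, 1.564, 0.482]
force: [0.7, 0.1, -0.5]
grip_width: 0.0211
```

```bash
python3 - <<'E'
from plan import *
import pickle
c=cam('wrist');save(c,'pics/w9.png',s=1.25);pickle.dump(c,open('w9.pkl','wb'))
p,M,o=cur(); print(p,o['grip_width'],o['force'],(p-C)@X)
for n,q in dict(cpp=rk(.075,.108,.01),cpm=rk(.075,-.108,.01),g1=rk(-.14,.055,.115),g2=rk(-.14,-.055,.115),stop=rk(0,0,.145),s1=rk(-.065,0,.08),s2=rk(.065,0,.08)).items(): print(n,proj(c,q)*1.25)
E
```

```text
[0.45602482 0.27594806 0.21613514] 0.02519914505896849 [ 0.24882524  0.45720013 -0.52765956] -0.13951731545841273
cpp [607.64559406 102.24431988]
cpm [580.64895979 298.84893772]
g1 [394.94638254 166.26263252]
g2 [395.61338634 294.68751117]
stop [579.93509858 242.94430286]
s1 [477.28597026 223.17206558]
s2 [618.94007472 222.54760024]
```

View pics/w9.png

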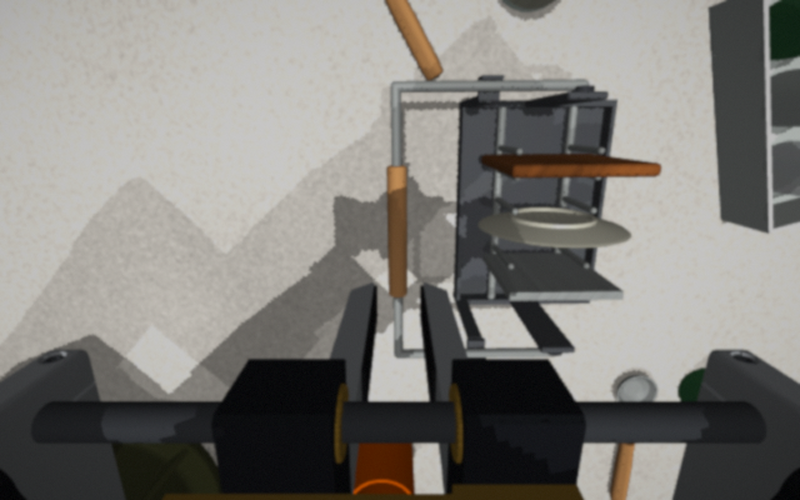

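Emit:
{"name": "play_rows", "arguments": {"deltas": [[[-40,20,0,0,0,0,50],[-30,40,0,0,0,0,50],[0,40,0,0,0,0,50],[0,40,0,0,0,0,50],[0,0,0,-0.145,0,0,50],[0,0,0,-0.145,0,0,50],[0,0,0,-0.145,0,0,50],[0,0,0,-0.145,0,0,50],[0,0,0,-0.145,0,0,50],[0,0,0,-0.145,0,0,50]]]}}

```text
time_s: 10.9
ee_pos: [0.5898, 0.2371, 0.2822]
eef_rot: [-1.864, 1.568, -2.837]
force: [-0.1, -0.0, 1.0]
grip_width: 0.0501
```

Emit:
{"name": "play_rows", "arguments": {"deltas": [[[0,0,0,-0.145,0,0,50],[0,0,0,-0.145,0,0,50],[0,0,0,-0.145,0,0,50],[0,0,0,-0.145,0,0,50],[0,0,0,-0.121,0,0,50],[0,0,0,0,0,0,50]]]}}

```text
time_s: 11.5
ee_pos: [0.5898, 0.2371, 0.2825]
eef_rot: [-2.537, 1.568, -2.813]
force: [0.8, -0.3, 0.3]
grip_width: 0.05
```

```bash
python3 - <<'E'
from plan import *
import pickle
c=cam('wrist');save(c,'pics/w10.png',s=1.25);pickle.dump(c,open('w10.pkl','wb'))
p,M,o=cur(); print(p,o['qpos'].round(2),o['grip_width'],o['force'],(p-C)@X,(p-C)@Y, M.round(3).tolist())
print(step(p,M,p,axes(Y)))
for n,q in dict(cpp=rk(.075,.108,.01),cpm=rk(.075,-.108,.01),stop=rk(0,0,.145),s1=rk(-.065,0,.08),s2=rk(.065,0,.08),b1=rk(-.055,.052,.13),b2=rk(.055,.052,.13)).items(): print(n,proj(c,q)*1.25)
E
```

```text
[0.58985882 0.23709292 0.28284039] [ 0.32  0.45  1.06  0.    1.63 -0.97] 0.04999254057158237 [ 0.39713721 -0.21899014  1.45086297] -0.00016111090793385942 5.109395427148103e-05 [[-0.002, 0.277, 0.961], [-0.001, 0.961, -0.277], [-1.0, -0.001, -0.002]]
(array([0., 0., 0.]), array([-0.0054, -0.0021,  0.0015]))
cpp [481.52639643 252.46942102]
cpm [313.87618762 252.50293854]
stop [397.05106219 219.84909992]
s1 [397.25209706 142.95642043]
s2 [397.43519876 263.39753436]
b1 [454.54253658 156.71183338]
b2 [450.12748636 270.86404234]
```

View pics/w10.png

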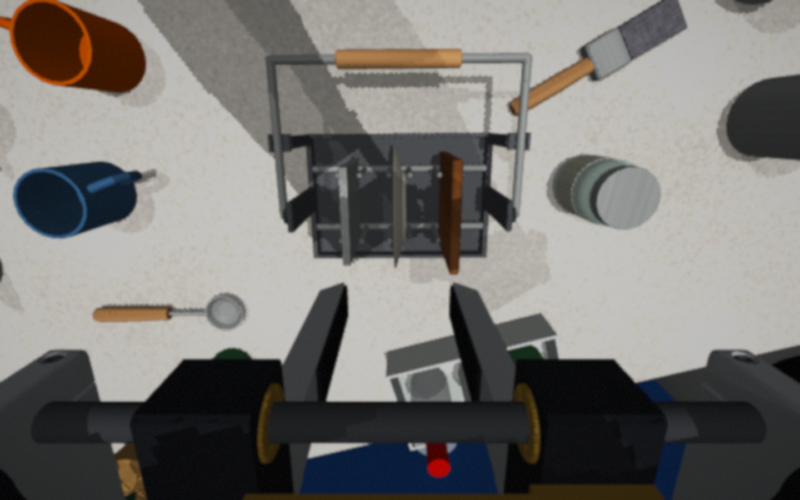

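```bash
python3 - <<'E'
from h import *
import pickle
c=pickle.load(open('w10.pkl','rb'));save(c,'pics/w10c.png',(245,95,395,225),5)
E
```

```text
(no output)
```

View pics/w10c.png

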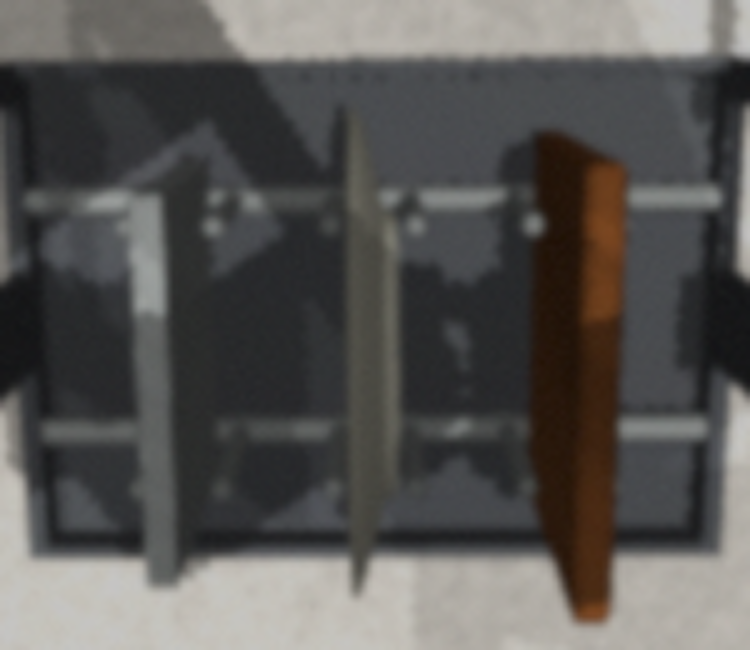

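```bash
python3 - <<'E'
from plan import *
import pickle
from scipy.optimize import fsolve
c=pickle.load(open('w10.pkl','rb'))
L=[]
for u,v in [(343,108),(356,598)]:
    o,d=ray(c,245+u/5-.4,95+v/5-.4); k=((-.004)-(o-C)@Y)/(d@Y)
    a=np.array([(o-C)@X,o[2]]);e=np.array([d@X,d[2]]);L.append((a,e/np.linalg.norm(e)))
def f(q): 
    cr=[(q-a)[0]*e[1]-(q-a)[1]*e[0] for a,e in L]; return [abs(cr[0])-.065,abs(cr[1])-.065]
print(fsolve(f,[0.,.08]))
for z in(.08,): print([ (a+e*(z-a[1])/e[1])[0] for a,e in L])
o,d=ray(c,245+350/5-.4,95+353/5-.4)
q=o+d*((.12-o[2])/d[2]);print((q-C)@X,(q-C)@Y)
E
```

```text
[0.00255988 0.07543678]
[np.float64(-0.06273280715702217), np.float64(0.070143831281356)]
-0.007287071407686873 -0.0037688627580122914
```

Emit:
{"name": "play_rows", "arguments": {"deltas": [[[40,0,3,-0.005,-0.002,0.0015,50],[40,0,0,0,0,0,50],[40,0,0,0,0,0,50],[30,0,0,0,0,0,50],[20,0,0,0,0,0,50],[15,0,0,0,0,0,50],[0,0,0,0,0,0,50]]], "grip_force": 12}}

```text
time_s: 12.25
ee_pos: [0.5923, 0.2361, 0.0973]
eef_rot: [-2.628, 1.57, -2.903]
force: [-0.4, 0.1, 0.7]
grip_width: 0.0499
```

```bash
python3 - <<'E'
from plan import *
c=cam('wrist');save(c,'pics/w11.png',s=1.25)
p,M,o=cur(); print(p,o['grip_width'],o['force'],(p-C)@X,(p-C)@Y, o['time_s'])
E
```

```text
[0.59299941 0.23638988 0.09915535] 0.0503373818995051 [-0.34495248 -0.91737319  0.37662014] 0.0030523852206922712 0.00022728775014778206 12.3
```

View pics/w11.png

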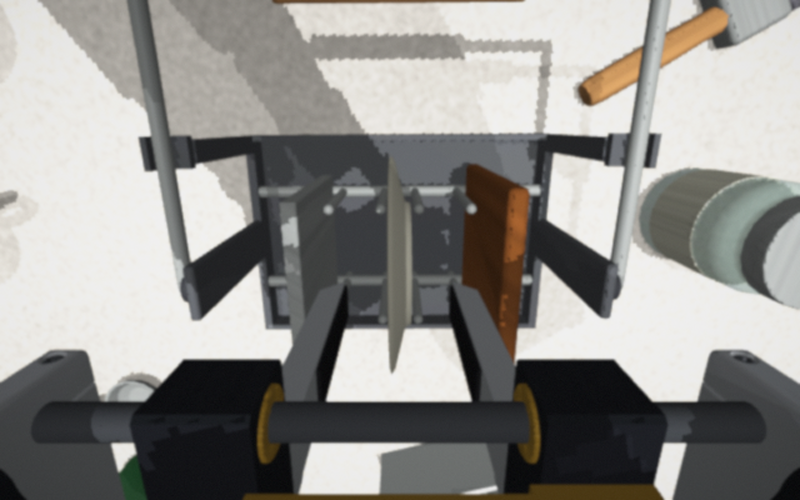

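Emit:
{"name": "play_rows", "arguments": {"deltas": [[[0,0,0,0,0,0,36],[0,0,0,0,0,0,36],[10,0,0,0,0,0,36],[0,0,0,0,0,0,6],[0,0,0,0,0,0,6],[0,0,0,0,0,0,6],[0,0,0,0,0,0,6],[0,0,0,0,0,0,6]]]}}

```text
time_s: 13.1
ee_pos: [0.5933, 0.2365, 0.0899]
eef_rot: [0.624, 1.568, 0.351]
force: [0.2, 0.4, 0.9]
grip_width: 0.0121
```

```bash
python3 - <<'E'
from plan import *
c=cam('wrist');save(c,'pics/w12.png',s=1.25)
p,M,o=cur(); print(p,o['grip_width'],o['force'],o['moment'],(p-C)@X,(p-C)@Y, o['time_s'])
E
```

```text
[0.59333959 0.23645121 0.08991655] 0.011914390415183697 [-0.13751378 -0.34020221  0.69401984] [-0.07043022 -0.00108314 -0.07074567] 0.0033631264907678054 0.0003786848268957873 13.15
```

View pics/w12.png

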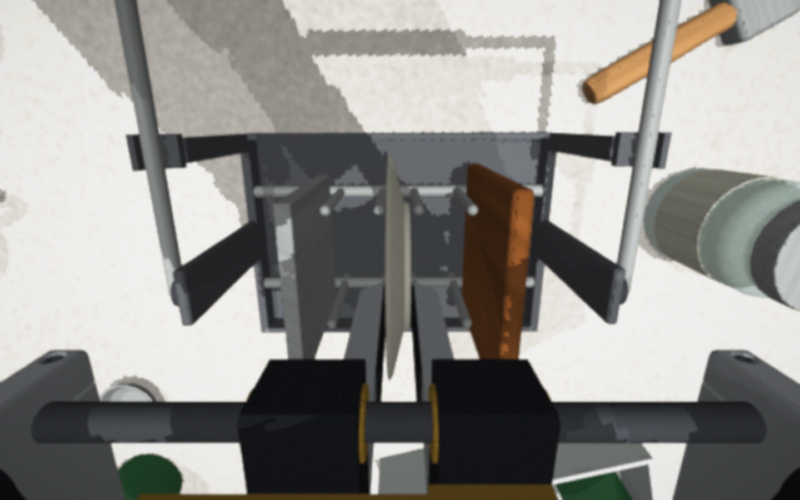

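Emit:
{"name": "play_rows", "arguments": {"deltas": [[[0,0,0,0,0,0,6],[0,0,0,0,0,0,6],[-5,0,0,0,0,0,6],[-10,0,0,0,0,0,6],[-15,0,0,0,0,0,6],[-20,0,0,0,0,0,6],[-20,0,0,0,0,0,6],[-20,0,0,0,0,0,6]]], "grip_force": 22}}

```text
time_s: 13.95
ee_pos: [0.5931, 0.2364, 0.182]
eef_rot: [0.623, 1.567, 0.351]
force: [-0.5, 0.2, -2.1]
grip_width: 0.0118
```

Emit:
{"name": "play_rows", "arguments": {"deltas": [[[-20,0,0,0,0,0,6],[-20,0,0,0,0,0,6],[-20,0,0,0,0,0,6],[-20,0,0,0,0,0,6],[0,0,0,0,0,0,6]]]}}

```text
time_s: 14.45
ee_pos: [0.5936, 0.2366, 0.2639]
eef_rot: [0.612, 1.562, 0.339]
force: [0.6, 0.1, -2.7]
grip_width: 0.0116
```

```bash
python3 - <<'E'
from plan import *
c=cam('wrist');save(c,'pics/w13.png',s=1.25)
s=cam('scene');save(s,'pics/s13.png',(220,110,420,290),4)
p,M,o=cur(); print(p,o['grip_width'],o['force'],o['moment'],(p-C)@X,(p-C)@Y, o['time_s'])
E
```

```text
[0.59278785 0.23628671 0.25990084] 0.01175852518681753 [ 0.54269083  0.31407856 -2.75995165] [ 0.04811798 -0.01648042 -0.01364102] 0.0028767869149958717 7.054193489913643e-05 14.55
```

View pics/w13.png

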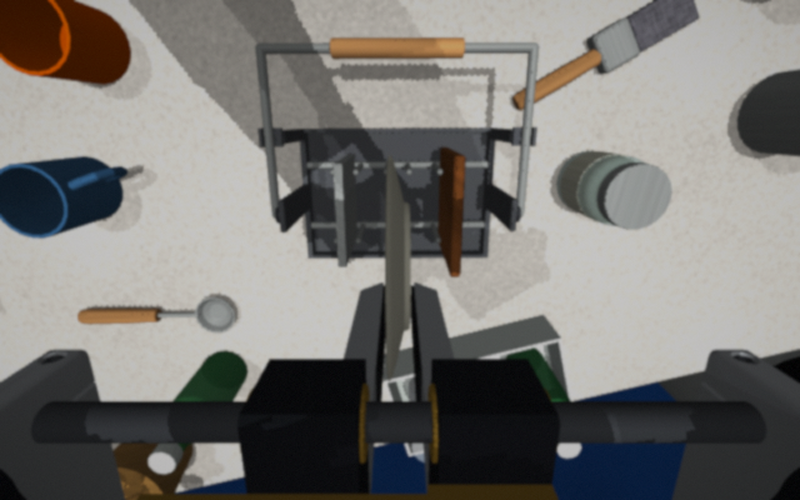

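View pics/s13.png

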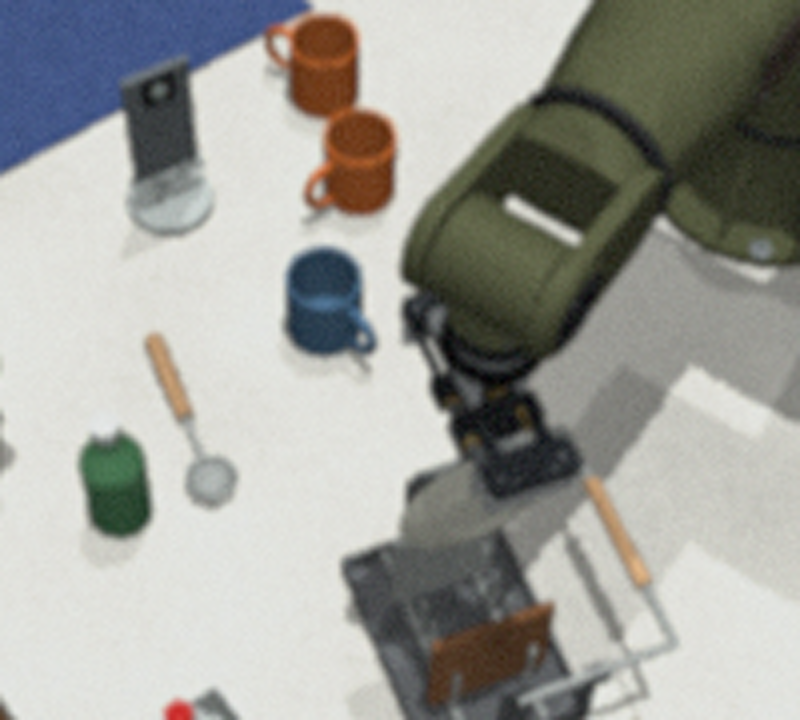

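Emit:
{"name": "play_rows", "arguments": {"deltas": [[[0,-20,3,0,0,0,6],[0,-36,6,0,0,0,6],[0,-36,6,0,0,0,6],[0,-40,6,0,0,0,6],[0,-40,6,0,0,0,6],[0,-40,6,0,0,0,6],[0,-40,6,0,0,0,6],[0,-40,6,0,0,0,6],[0,-40,5,0,0,0,6],[0,-36,5,0,0,0,6]]]}}

```text
time_s: 15.55
ee_pos: [0.5457, -0.1346, 0.2582]
eef_rot: [1.422, 1.569, 1.149]
force: [0.5, -0.1, -2.2]
grip_width: 0.0121
```

Emit:
{"name": "play_rows", "arguments": {"deltas": [[[15,0,0,0,0,0,6],[20,0,0,0,0,0,6],[20,0,0,0,0,0,6],[15,0,0,0,0,0,6],[0,0,0,0,0,0,6]]]}}

```text
time_s: 16.05
ee_pos: [0.5455, -0.1324, 0.1863]
eef_rot: [2.649, 1.567, 2.377]
force: [-0.4, -0.5, -2.0]
grip_width: 0.0116
```

```bash
python3 - <<'E'
from plan import *
import pickle
for n in ('wrist','scene','top'):
    c=cam(n);pickle.dump(c,open(n+'14.pkl','wb'))
    save(c,f'pics/{n}14.png',{'wrist':None,'scene':(200,90,400,260),'top':(310,150,480,270)}[n],{'wrist':1.25,'scene':4,'top':4.5}[n])
p,M,o=cur(); print(p,o['grip_width'],o['force'],o['moment'],o['qpos'].round(2), o['time_s'],M.round(3).tolist())
E
```

```text
[ 0.5469435  -0.13282103  0.18977225] 0.011834118627507351 [ 0.01973538  1.20289165 -1.74386305] [-0.00706491  0.00819221 -0.03874934] [-0.3   0.32  1.46  0.    1.36 -1.6 ] 16.2 [[0.003, 0.269, 0.963], [0.001, 0.963, -0.269], [-1.0, 0.001, 0.002]]
```

View pics/wrist14.png

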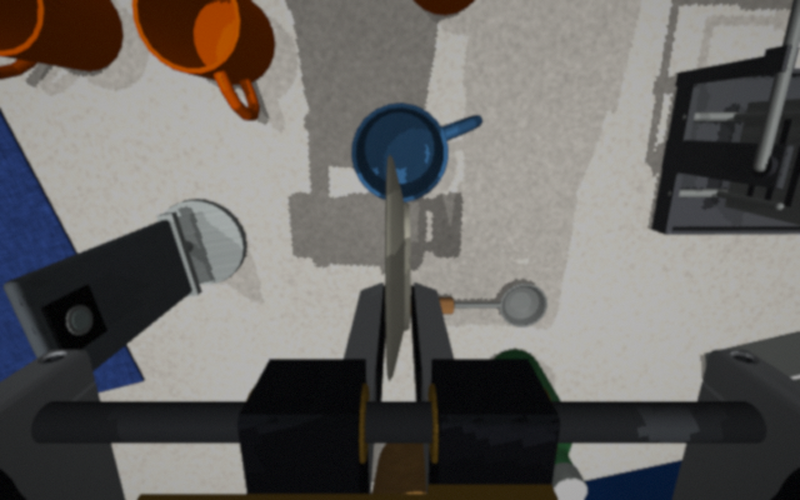

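View pics/scene14.png

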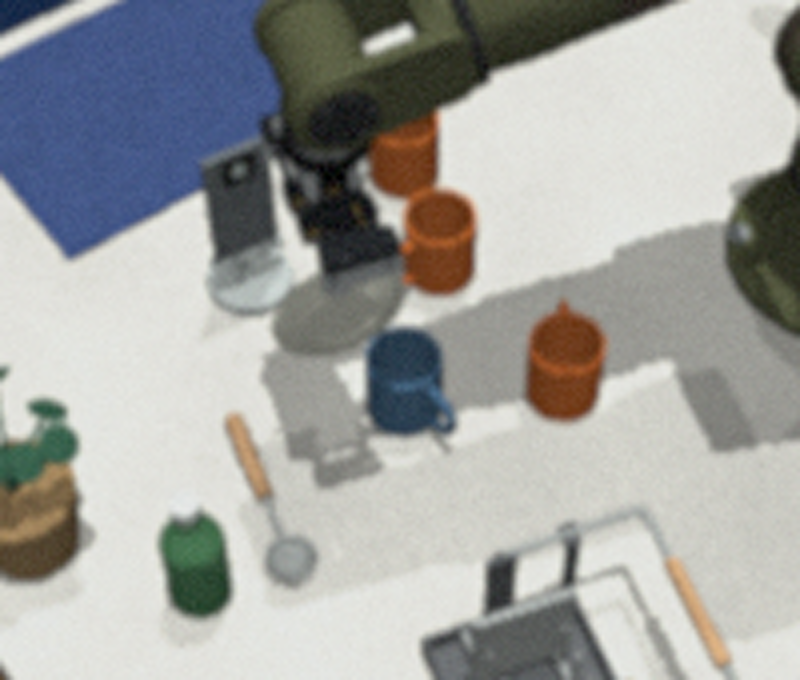

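View pics/top14.png

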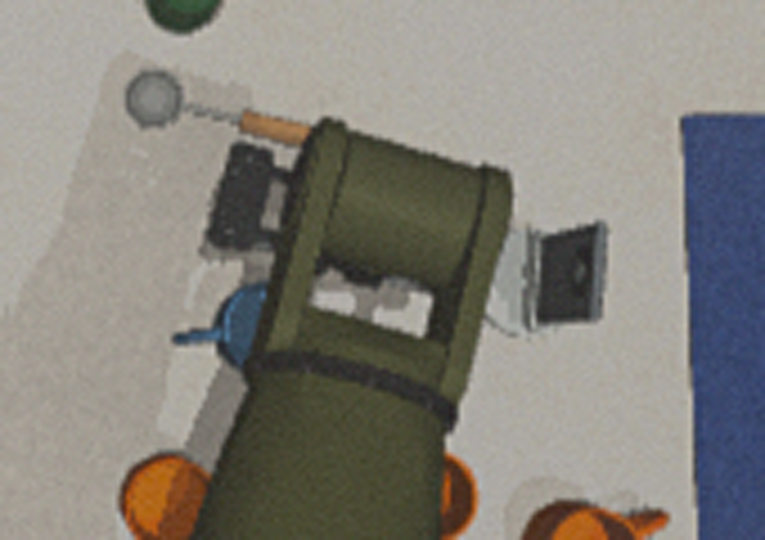

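```bash
python3 - <<'E'
from h import *
import pickle
c=pickle.load(open('wrist14.pkl','rb'));save(c,'pics/w14c.png',(0,150,210,310),3.8)
E
```

```text
(no output)
```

View pics/w14c.png

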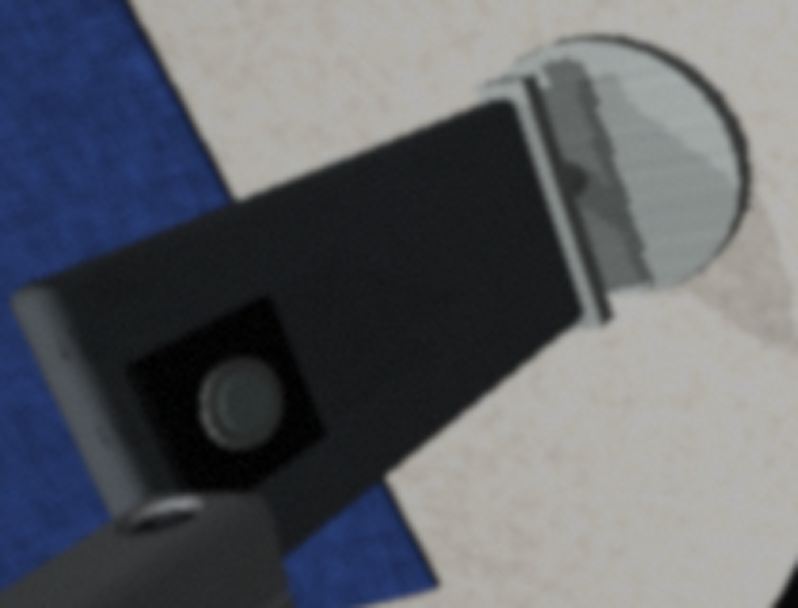

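```bash
python3 - <<'E'
from plan import *
import pickle
c=pickle.load(open('wrist14.pkl','rb'));k=3.8
P=lambda u,v:(u/k-.5+.5/k,150+v/k-.5+.5/k)
for n,a,b in [('topfront',(65,288),(150,490)),('topback',(14,296),(113,508)),('square',(270,297),(327,435)),('ledge',(540,80),(610,318)),('ledge2',(487,92),(587,325)),('bottom',(513,103),(578,312))]:
    A=onz(c,*P(*a),.1);B=onz(c,*P(*b),.1);d=(B-A)[:2];L=np.linalg.norm(d);d/=L
    print(n,d.round(3),'normal yaw deg',np.degrees(np.arctan2(-d[0],d[1])).round(2),L)
print('lens',onz(c,*P(245,400),.178))
s=pickle.load(open('scene0.pkl','rb'));t=pickle.load(open('top0.pkl','rb'))
l=[ray(c,*P(245,400)),ray(s,235+198/8-.44,110+183/8-.44),ray(t,330+546/5-.4,180+150/5-.4)]
print(tri(l),tri(l[:2]),tri([l[0],l[2]]))
E
```

```text
topfront [ 0.989 -0.151] normal yaw deg -98.68 0.06143981236402298
topback [ 0.993 -0.122] normal yaw deg -96.99 0.06518396620254235
square [ 0.994 -0.112] normal yaw deg -96.43 0.04170402225438203
ledge [ 0.99  -0.143] normal yaw deg -98.22 0.06586860839658151
ledge2 [ 1.    -0.029] normal yaw deg -91.67 0.06620199496336567
bottom [ 0.991 -0.135] normal yaw deg -97.74 0.05813852924991893
lens [ 0.52387854 -0.32867007  0.178     ]
[ 0.524156   -0.33165044  0.17642269] [ 0.52412929 -0.33106506  0.17689971] [ 0.52462644 -0.33248638  0.17424044]
```

```bash
python3 - <<'E'
from h import *
import pickle
c=pickle.load(open('wrist14.pkl','rb'));print(c['cx'],c['cy']);im=c['img'][115:315,280:360,::-1]
cv2.imwrite('pics/w14s.png',cv2.resize(im,(600,600),interpolation=cv2.INTER_CUBIC))
E
```

```text
318.52897993492286 193.4232164580451
```

View pics/w14s.png

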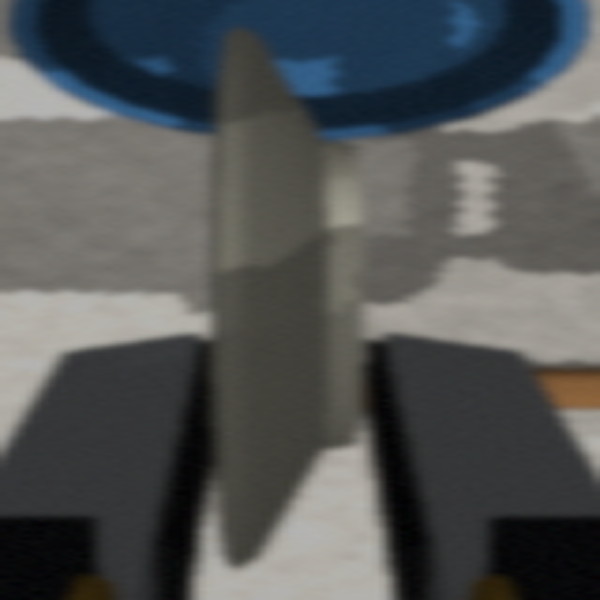

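```bash
python3 - <<'E'
from plan import *
import pickle
from scipy.optimize import fsolve
c=pickle.load(open('wrist14.pkl','rb'))
p,M,o=cur(); M0=axes(Y); L=[]
for u,v in [(238,30),(238,565)]:
    r,d=ray(c,280+u/7.5-.43,115+v/3-.33); r=(r-p)@M; d=d@M
    a=r[[0,2]];e=d[[0,2]]/np.linalg.norm(d[[0,2]]);L.append((a,e))
f=lambda q:[abs((q-a)[0]*e[1]-(q-a)[1]*e[0])-.065 for a,e in L]
q=fsolve(f,[.01,0]);print('centre in tool x,z',q)
for cx in (.008,.01,.012):
  print([ (a+e*(cx-a[0])/e[0])[1] for a,e in L])
n=np.array([.134,.991,0]);n/=np.linalg.norm(n)
lens=np.array([.5242,-.3312,.178])
T=lens+.15*n; M1=axes(n)  # tool y = n
for cc in (np.array([.010,0,0]),):
    for zz in (0,q[1]):
        cc=np.array([.010,0,zz]); p1=T-M1@cc
        print(T,p1,step(p,M,p1,M1))
E
```

```text
centre in tool x,z [ 0.0172486  -0.00220943]
[np.float64(-0.06802051523207744), np.float64(0.0709434639588899)]
[np.float64(-0.06787984501022204), np.float64(0.07236362338650337)]
[np.float64(-0.06773917478836662), np.float64(0.0737837828141169)]
[ 0.54429963 -0.18255275  0.178     ] [ 0.54429963 -0.18255275  0.188     ] (array([  1.7, -48.6,  10.8]), array([-0.1383,  0.0024, -0.0013]))
[ 0.54429963 -0.18255275  0.178     ] [ 0.54648914 -0.18284881  0.188     ] (array([  1.7, -48.3,  13. ]), array([-0.1383,  0.0024, -0.0013]))
```

Emit:
{"name": "play_rows", "arguments": {"deltas": [[[0,0,0,-0.069,0.001,0,6],[0,0,0,-0.069,0.001,0,6],[0,-15,2,0,0,0,6],[0,-15,2,0,0,0,6],[1,-12,1,0,0,0,6],[1,-7.5,0,0,0,0,6],[0,0,0,0,0,0,6],[0,0,0,0,0,0,6]]]}}

```text
time_s: 17.0
ee_pos: [0.545, -0.1826, 0.1871]
eef_rot: [1.591, 1.569, 1.456]
force: [-0.0, 0.9, -1.5]
grip_width: 0.0118
```

```bash
cat > look.py <<'E'
from plan import *
import pickle,sys
k=sys.argv[1]
ps=[];Ms=[]
for n in ('wrist','scene','top','wrist','scene','wrist'):
    c=cam(n); a,b,o=cur(); ps.append(a);Ms.append(b)
    if n!='top': pickle.dump(c,open(f'{n}{k}.pkl','wb'))
p=np.mean(ps,0);M=R.from_matrix(Ms).mean().as_matrix()
print('std',np.std(ps,0).round(4),'p',p.round(4),o['time_s'],o['grip_width'])
pickle.dump((p,M),open(f'pose{k}.pkl','wb'))
n=np.array([.134,.991,0]);n/=np.linalg.norm(n)
lens=np.array([.5242,-.3312,.178]);T=lens+.15*n;M1=axes(n);cc=np.array([.010,0,-.001])
print(step(p,M,T-M1@cc,M1), M.round(4).tolist())
c=pickle.load(open(f'wrist{k}.pkl','rb'));save(c,f'pics/wrist{k}.png',None,1.25)
s=pickle.load(open(f'scene{k}.pkl','rb'));save(s,f'pics/scene{k}.png',(220,110,330,190),7)
E
python3 look.py 15
```

```text
std [0.     0.0001 0.    ] p [ 0.5452 -0.1822  0.1873] 17.3 0.011866293330459141
(array([-0.7, -0.4,  0.1]), array([-0.0001,  0.0003, -0.0014])) [[0.0004, 0.1341, 0.991], [0.0013, 0.991, -0.1341], [-1.0, 0.0014, 0.0003]]
```

View pics/wrist15.png

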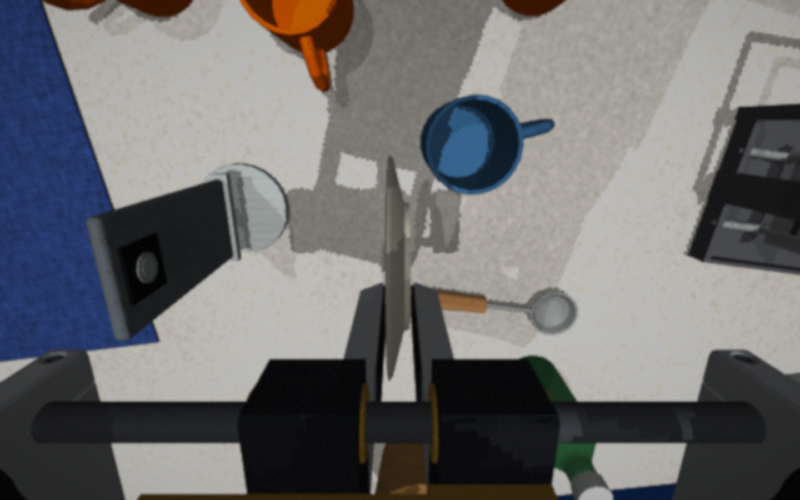

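View pics/scene15.png

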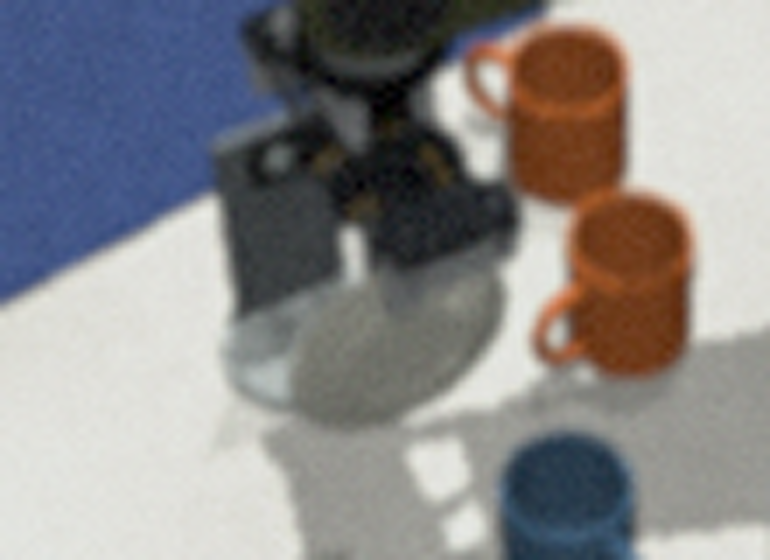

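```bash
python3 - <<'E'
from plan import *
import pickle
c=pickle.load(open('wrist15.pkl','rb'));save(c,'pics/w15c.png',(60,125,240,280),4.4)
s=pickle.load(open('scene15.pkl','rb'));p,M=pickle.load(open('pose15.pkl','rb'))
im=cv2.resize(s['img'][110:190,220:330,::-1],None,fx=7,fy=7,interpolation=cv2.INTER_CUBIC)
for cx,col in((.010,(0,0,255)),(.016,(0,255,0))):
  a=np.linspace(0,2*np.pi,80)
  pts=[(proj(s,p+M@np.array([cx+.065*np.cos(t),-.005,.065*np.sin(t)-.001]))-[220,110])*7+3 for t in a]
  cv2.polylines(im,[np.int32(pts)],True,col,1)
cv2.imwrite('pics/ov15.png',im)
E
```

```text
(no output)
```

View pics/w15c.png

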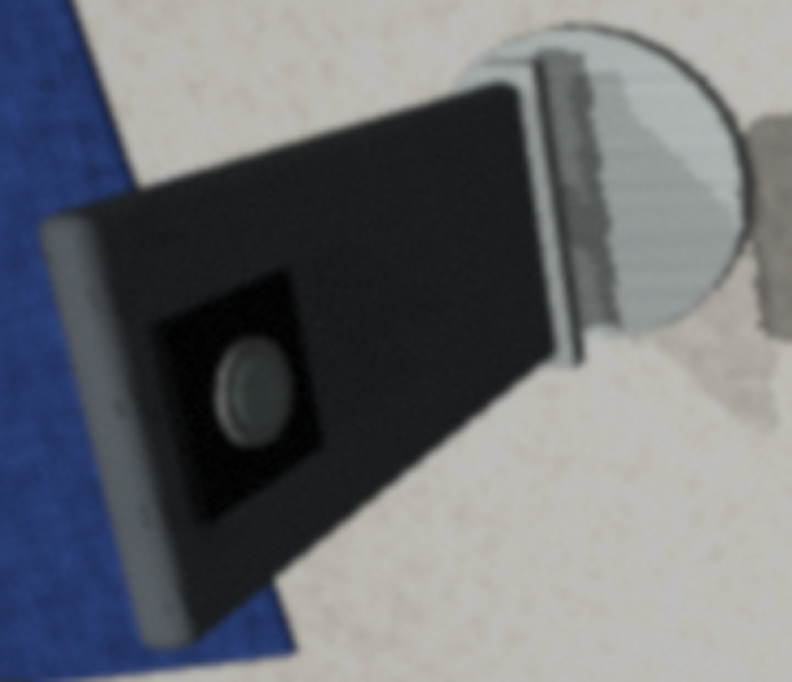

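View pics/ov15.png

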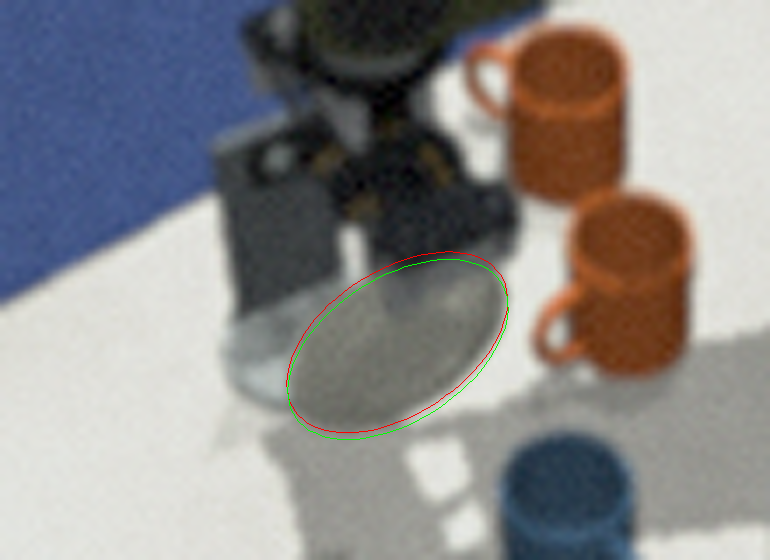

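```bash
python3 - <<'E'
from plan import *
import pickle
c=pickle.load(open('wrist15.pkl','rb'));k=4.4
P=lambda u,v:(60+u/k-.5+.5/k,125+v/k-.5+.5/k)
for n,a,b,z in [('topback',(43,225),(145,640),.202),('topfront',(107,225),(194,635),.202),('sqR',(287,272),(322,440),.168),('sqL',(155,330),(208,522),.188),('ledge',(540,60),(580,362),.05),('ledge2',(525,70),(560,362),.05)]:
    A=onz(c,*P(*a),z);B=onz(c,*P(*b),z);d=(B-A)[:2];L=np.linalg.norm(d)
    print(n,np.degrees(np.arctan2(d[1],d[0])).round(2),L.round(4),A.round(4),B.round(4),((A+B)/2).round(4))
L=[ray(c,*P(257,390))]
print('lens',onz(c,*P(257,390),.178))
c2=pickle.load(open('wrist14.pkl','rb'));s=pickle.load(open('scene0.pkl','rb'));t=pickle.load(open('top0.pkl','rb'))
L+=[ray(s,235+198/8-.44,110+183/8-.44),ray(t,330+546/5-.4,180+150/5-.4)]
print(tri(L))
E
```

```text
topback -6.87 0.0679 [ 0.4886 -0.3343  0.202 ] [ 0.556  -0.3424  0.202 ] [ 0.5223 -0.3384  0.202 ]
topfront -7.99 0.067 [ 0.4899 -0.3251  0.202 ] [ 0.5562 -0.3344  0.202 ] [ 0.523  -0.3297  0.202 ]
sqR -6.21 0.0311 [ 0.5066 -0.3239  0.168 ] [ 0.5375 -0.3273  0.168 ] [ 0.5221 -0.3256  0.168 ]
sqL -4.21 0.0336 [ 0.5093 -0.3344  0.188 ] [ 0.5428 -0.3369  0.188 ] [ 0.526  -0.3356  0.188 ]
ledge -7.09 0.0794 [ 0.4842 -0.3231  0.05  ] [ 0.563 -0.333  0.05 ] [ 0.5236 -0.328   0.05  ]
ledge2 -8.01 0.077 [ 0.4861 -0.3275  0.05  ] [ 0.5623 -0.3382  0.05  ] [ 0.5242 -0.3328  0.05  ]
lens [ 0.52404964 -0.32863656  0.178     ]
[ 0.52425278 -0.33110739  0.17698382]
```

```bash
python3 - <<'E'
from h import *
s=cam('scene');save(s,'pics/fin.png',(210,100,410,310),3.8)
o=ctrl.get_obs();print(o['ee_pos'],o['grip_width'],o['force'],abs(o['joint_vel']).max(),o['time_s'])
E
```

```text
[ 0.54522251 -0.18231555  0.18730822] 0.01169427137799967 [ 0.73160056  0.38392968 -2.89085411] 0.0018562230547889554 17.35
```

View pics/fin.png

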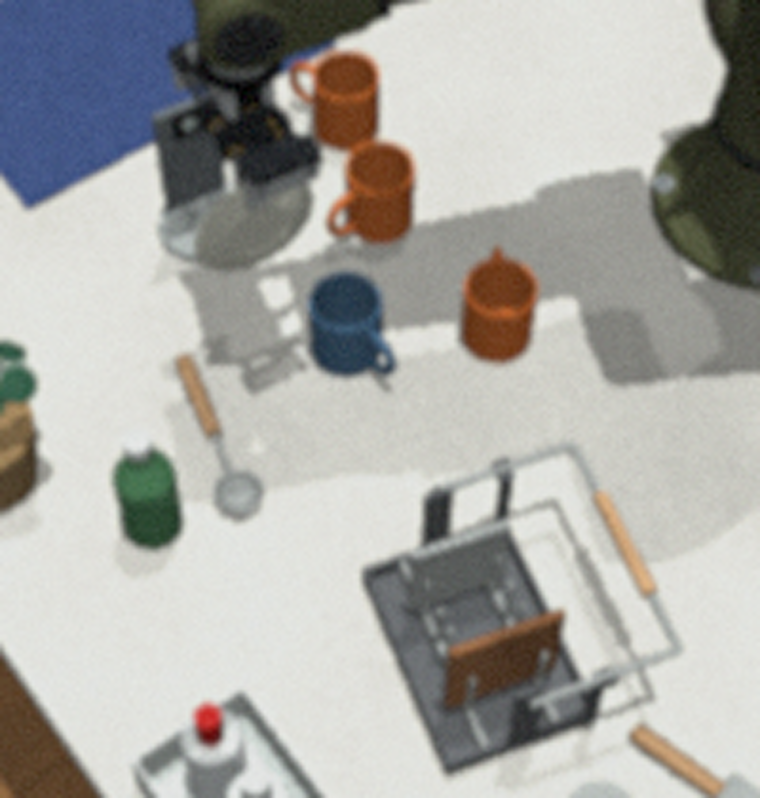

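```bash
python3 -c "
from station import hand_in
print(hand_in())"
```

```text
the job is handed in; nothing more can be done
None
```

I folded the handle down into its catches first. Then I took the saucer out of the middle slot and held it up in front of the phone, and handed the job in at about 17.4 s.

**Last checks:**
- **Saucer position:** its centre is about 15 cm from the lens on its axis and at lens height, within 2–3 mm of my estimates. It is upright.
- **Saucer facing:** the hollow side faces the lens to within about 1°. The phone's angle came out at −6° to −8° from most of its edges, with one at −4.2°; I used −7.7°.
- **Hold:** the arm was still, and the grip opening was 11.7 mm on the 12 mm saucer.
- **Rest of the scene:** the handle was level in its catches, and the board, grater, mug and other things were where they had been.

**What failed or disagreed:**
- **Fingertips:** they really end about 33 mm short of the reported tool point, so my first try at gripping the handle closed on air. I corrected for this afterwards.
- **Force on the handle:** my closed-finger check press on the handle reached about 64 N (73 N including the sideways force). That is below the 120 N wrist limit. It is above the 40 N limit for the arm or gripper body, but only the fingertips touched the handle.
- **Saucer height in the grip:** the wrist view put the saucer's centre about 7 mm lower in the grip than the other evidence did. I went by the scene view and the given 80 mm height in the rack.

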